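Put the lampholder away in the spring-lid case

ROBOT

A 6-joint arm with a two-finger parallel gripper is mounted at the origin on a cart in front of the work surface, level with it; the furniture and walls round the work are solid. World frame = base frame: x ahead of the robot, y to its left, z up, the work surface at z = 0. Lengths are in m, angles in degrees, forces in N, time in s.
With the tool pointing down it reaches from about 0.375 to 0.9 m from the base axis. Payload 3.1 kg.
Tool frame: the origin (TCP) lies between the finger pads; the fingertips stand 11 mm ahead of it and the grasp point (between the pads) lies 8 mm behind it; z points along the fingers, y is the line along which they close (so a half turn about z gives the same grasp; the last joint's range is limited). The gripper opens to 87 mm and grips with 3 to 60 N. Pads are 19 mm wide; open, the fingers measure 117 mm over their backs; the gripper's body (75 mm by 190 mm) begins 51 mm behind the grasp point.
Start: joints at [64.716, 30.224, 82.088, -0, 67.689, -10.227], TCP at [0.162, 0.604, 0.213] pointing down, gripper open.
Joint ranges: [-176.69, 176.69], [-43.24, 126.21], [12.49, 139.97], [-82, 262], [0, 151.66], [-163.58, 163.58]. Speed limits (degrees/s): [159.86, 159.86, 180, 180, 180, 180].

INTERFACE

Orientations are given as a 3x3 rotation matrix whose columns are the frame's x, y, z axes.
In Python, from rig import bot, viewer, workorder, nets gives the robot as it stands. The module is installed in compiled form; this text tells all that it offers.
- The arm moves only by the tool move_arm, never from a script. Its argument "increments" is a list of rows, each a list of 7 numbers: the shift along the tool's x, y, z normalised to -1 to 1, where 1 is 0.3 m, then the turn, a rotation vector about the tool's x, y, z normalised to -1 to 1, where 1 is pi rad, then the opening, from 0 (shut) to 1 (fully open). In form: [[tx, ty, tz, wx, wy, wz, grip], ...]. A call has 1 to 10 rows; each row is the pose to reach, as a shift and turn from the pose commanded when the call began, along the tool's axes at that moment, turning the shorter way round; what a row does not reach only later rows make up. A row lasts 1/12 s, in which the tool goes at most 41.7 mm and 7.16 degrees, less where a joint would pass 70% of its speed; a pose out of reach is approached as far as the arm can. A call with a number of a shift or a turn outside -1 to 1 is refused whole. A call with a gripper value outside its range is refused whole. The fingers move at their own pace and stop on an object; the grip force is fixed at half the most. Time passes only in rows, so rows that repeat a pose let the fingers close. It gives the time, the measured TCP pose, the force, the opening and the grip force at its end, in the units of the state.
- bot.read_state(): the state, without advancing time (a new reading comes with each control period).
- viewer.capture(name): name is "side" or "top" or "wrist"; returns a dict with "image" (480x640x3 uint8, blue, green, red), "K" (3x3 intrinsics, pixels), "dist" ([k1, k2, p1, p2, k3] as OpenCV has them; the pictures are not rectified), "eye" and "orientation" of the camera in the world. Camera axes: x right, y up, looking along -z (the intrinsics and any distortion apply to the point x, -y, -z); pixel columns grow to the right and rows downward; lengths in m; the calibration is good to about 2 mm. A picture is of the moment at which its call begins. There is no depth.
- workorder.hand_in(): hands the job in; it is judged then, once.
Trained networks look in the newest picture that a camera, given by its name, has taken for a name from the list of things; names that differ only in an ending like _2 or _b are one class to them, and where a whole thing is asked for, a point or a joint stands for the part that bears it (a point fixed in the world has none). Each returns a list of dicts, best first, with "conf" (0 to 1); they miss things now and then, are a little off and sometimes report something else, mostly with a low value. They report only what shows in the picture. A call takes as long as a camera call.
- nets.find_in(camera, thing): "location" ([column, row] in pixels, amid what is visible of it).
The state is a dict: "time_s": time; "joint_positions": joint angles; "qvel": joint speeds; "tau": joint torques, N m; "position": TCP position; "tcp_rot": TCP orientation; "force": force on the tool from outside, world axes, zero at the start; "moment": the same for the moment, N m; "opening": opening from 0.0 (shut) to 1.0 (fully open); "grasp_force": force on a finger pad.
Only numpy, scipy, OpenCV 4.12 (cv2) and the standard library are available. Lean on these libraries where they do the work, as an engineer would, in place of code of your own. Each camera call takes 0.05 s, during which the arm holds its last target. There are 200 camera calls.

TASK

Press the thumb latch on the front of the small grey case so that its sprung lid pops open, put the small domed white lampholder inside, and push the lid shut until the latch snaps and holds it closed. Feel your way: the case's height on its stand is not known exactly, and pushing hard (over 20 N) breaks it. Leave the other things on the table where they are.

Things in the scene. Friction and masses are not known exactly. Their poses are not given: they have to be found in the camera images.
- stand: Dark steel plate 110 x 130 x 8 mm, fixed to the table; origin at the centre of its underside. x points from the latch (front, robot side) to the hinge (back), y along the hinge, z up. A case stands over its centre on a column clamped by hand at an UNREPORTED height: the case's underside is 14 to 39 mm above the table, rigid in use. More than 20 N from the robot on any of this breaks it.
- case_mark (a point): Nominal centre of the case's inner floor, 30.5 mm above the table. Grey open case, 100 (x) x 130 (y) x 48 mm outside, walls and floor 4 mm, inside 92 x 122 mm and 44 mm deep. This and the other marks are fixed to the stand and drawn for the case at mid height (underside 26.5 mm above the table): the real case with its lid and latch is up to 12 mm higher or lower.
- press_mark (a point): Nominal top (up to 12 mm wrong in height) of the rounded rib, 42 mm long along y, 10 mm thick, at the outer end of the black rocker latch, 98.5 mm in front of the stand's centre, 42 mm above the case's underside. Pressed straight down it gives against a spring (1.3 N at first, 2.5 N later); the lid is freed after 7 to 9 mm, and at 10 mm is a firm end stop where the force climbs quickly.
- hook_mark (a point): Nominal top (up to 12 mm wrong in height) of the latch's upright hook, 30 mm wide along y, 57 to 71 mm in front of the stand's centre, 69 mm above the case's underside: it rises 12 mm above the shut lid's top face, between lid and rib. Do not push on it. It holds the steel tongue at the lid's front edge; only pressing the rib frees the lid.
- hinge_mark (a point): Nominal middle (up to 12 mm wrong in height) of the lid's hinge axis, which runs along y 50 mm behind the stand's centre, 50 mm above the case's underside. The lid is a flat grey plate, 104 mm from the axis to its front edge, 134 mm along y; its top face is 6.5 mm above the axis when shut.
- lid (a joint): Lid angle, rad: about 0 latched, grows as it opens. A spring swings it to its stop at 1.83 (leaning back past upright); unlatched it never stays shut. To shut: bring it over from behind, then press its top near the front edge: 1 to 3 N at first, rising to about 9 N over the last 12 mm as the tongue forces the hook aside; it snaps through, and 1.5 mm below shut is a firm stop.
- holder: White porcelain lampholder, a domed barrel 41 mm in diameter and 40 mm high, standing loose on the table on its flat mouth; origin at the centre of its underside, z up. About 0.08 kg.
- spool: Bystander: spool of solder, 57 x 63 mm, 38 mm high; origin at the centre of its underside.
- strip: Bystander: white terminal strip, 20 x 52 mm, 16 mm high; origin at the centre of its underside.

How it is judged (in metres and radians):
On the way, in this order (a step that is already met when the one before it is completed fails the run):
1. the lid has popped open with nothing in the case (value of joint lid above 1.4 rad and horizontal distance between holder and stand above 0.09 m), for 0.2 s.
2. the lampholder lies inside the open case, let go (value of joint lid above 1 rad and contact force between the fingers and holder below 0.1 N and x of holder in the frame of stand between -0.045 and 0.045 m and y of holder in the frame of stand between -0.06 and 0.06 m and height (world z) of holder between 0.012 and 0.075 m and linear speed of holder below 0.02 m/s), for 0.1 s.
At the end, for the whole second after the job is handed in: The lid is shut and held by its latch alone (lid angle under 0.06 rad, still) with the lampholder at rest inside the case; spool and terminal strip are within 20 mm of where they stood (value of joint lid below 0.06 rad and velocity of joint lid below 0.05 rad/s and x of holder in the frame of stand between -0.045 and 0.045 m and y of holder in the frame of stand between -0.06 and 0.06 m and height (world z) of holder between 0.012 and 0.075 m and linear speed of holder below 0.02 m/s); the robot touches nothing.
It fails at once if the robot pushes on the case, lid, latch or stand with more than 20 N (contact force between any of the fingers, the arm and stand above 20 N).
It fails at once if a bystander is moved more than 20 mm (distance of any of spool, strip from where it was at the start of the episode above 0.02 m).
It also fails if it takes over 72 s, if anything falls off the work surface, if the arm or the gripper's body presses on something with over 40 N, if the wrist force passes 120 N, or if a joint passes its speed limit or range.

## Working session

There is one attempt and no reset: what is moved stays moved. The work goes in short steps, Python scripts to look and compute and a tool call to move; the robot and the scene stay as the last step left them, time stands still between calls to the robot, and variables do not carry over. Pictures are saved under pics/ and viewed, at most 10 in all, crops included, and the job is handed in when it is done.

Besides the shell and the picture viewer there is one more tool, called after "Call:" as name([rows], argument=value, ...), one row to a line, values as JSON. move_arm: Moves the arm, as the interface text tells. Its arguments: {"type":"object","properties":{"increments":{"type":"array"}},"required":["increments"]}

```bash
mkdir -p pics
cat > h.py <<'E'
import numpy as np, cv2
from rig import bot, viewer, workorder, nets
def shot(n,fn=None):
    c=viewer.capture(n)
    if fn: cv2.imwrite('pics/'+fn+'.png',c['image'])
    return c
def ray(c,px):
    u=cv2.undistortPoints(np.array([[px]],float),np.array(c['K']),np.array(c['dist'],float))[0,0]
    d=np.array(c['orientation'])@np.array([u[0],-u[1],-1.]); return np.array(c['eye']),d/np.linalg.norm(d)
def atz(c,px,z):
    e,d=ray(c,px); return e+d*(z-e[2])/d[2]
def proj(c,P):
    R=np.array(c['orientation']); q=(np.atleast_2d(P)-np.array(c['eye']))@R; q=q*[1,-1,-1]
    return cv2.projectPoints(q,np.zeros(3),np.zeros(3),np.array(c['K']),np.array(c['dist'],float))[0][:,0]
def tri(*cp):
    A=0;b=0
    for c,p in cp:
        e,d=ray(c,p);M=np.eye(3)-np.outer(d,d);A=A+M;b=b+M@e
    return np.linalg.solve(A,b)
def st():
    s=bot.read_state();print('t',s['time_s'],'p',np.round(s['position'],4),'F',np.round(s['force'],2),'op',round(s['opening'],3),'g',np.round(s['grasp_force'],2))
    return s
E
python3 - <<'E'
from h import *
np.set_printoptions(precision=4,suppress=True)
s=st();print(np.array(s['tcp_rot']))
C={}
for n in ['side','top','wrist']:
    c=C[n]=shot(n,n+'0');print(n,np.array(c['eye']),-np.array(c['orientation'])[:,2])
    for t in ['stand','case_mark','press_mark','hook_mark','hinge_mark','lid','holder','spool','strip']:
        r=nets.find_in(n,t)
        print(' ',t,[(np.round(x['location'],1).tolist(),round(x['conf'],2),np.round(atz(c,x['location'],.02)[:2],3).tolist()) for x in r[:2]])
E
```

```text
t 0.0 p [0.162  0.6029 0.2122] F [ 0.54 -0.    0.29] op 1.002 g 0.0
[[-0.9657  0.2597 -0.0009]
 [ 0.2597  0.9657 -0.002 ]
 [ 0.0003 -0.0021 -1.    ]]
side [ 0.0233 -0.3685  0.769 ] [ 0.5748  0.404  -0.7116]
  stand [([351.3, 268.2], 0.57, [0.591, -0.053])]
  case_mark [([353.3, 269.0], 0.86, [0.592, -0.057]), ([353.2, 264.4], 0.35, [0.602, -0.051])]
  press_mark [([356.0, 271.8], 0.72, [0.589, -0.066])]
  hook_mark [([351.4, 269.2], 0.79, [0.589, -0.054])]
  hinge_mark [([352.9, 267.6], 0.84, [0.595, -0.055])]
  lid [([242.2, 278.9], 0.64, [0.441, 0.113]), ([355.9, 260.3], 0.6, [0.615, -0.049])]
  holder [([244.4, 276.2], 0.88, [0.449, 0.114])]
  spool [([373.7, 363.4], 0.84, [0.427, -0.203])]
  strip [([408.1, 258.5], 0.79, [0.682, -0.137])]
top [0.4461 0.0069 0.9272] [ 0.1343  0.0205 -0.9907]
  stand [([371.3, 240.1], 0.66, [0.575, -0.072])]
  case_mark []
  press_mark [([369.9, 237.5], 0.96, [0.58, -0.07])]
  hook_mark []
  hinge_mark [([372.2, 235.4], 0.69, [0.584, -0.074])]
  lid [([370.2, 232.6], 0.97, [0.589, -0.07]), ([371.6, 237.4], 0.59, [0.58, -0.073])]
  holder []
  spool [([447.7, 318.8], 0.64, [0.432, -0.21])]
  strip [([398.9, 176.8], 0.82, [0.695, -0.124])]
wrist [0.0838 0.6252 0.3851] [ 0.29   -0.0777 -0.9539]
  stand []
  case_mark []
  press_mark []
  hook_mark []
  hinge_mark []
  lid []
  holder []
  spool []
  strip []
```

Run:
```python
import cv2
a=cv2.imread('pics/top0.png')[140:380,200:500];b=cv2.imread('pics/side0.png')[180:420,200:500]
cv2.imwrite('pics/a.png',cv2.resize(a,None,fx=2.5,fy=2.5,interpolation=2));cv2.imwrite('pics/b.png',cv2.resize(b,None,fx=2.5,fy=2.5,interpolation=2))
```

```text
(no output)
```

View pics/a.png

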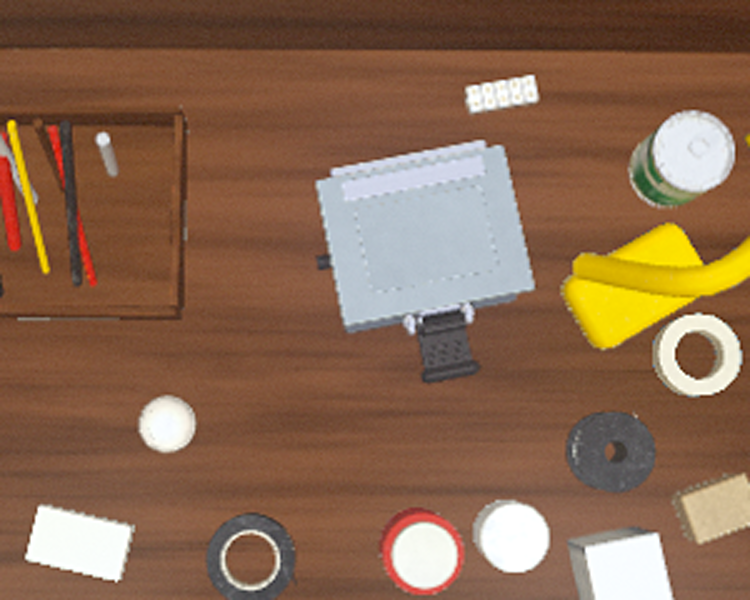

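View pics/b.png

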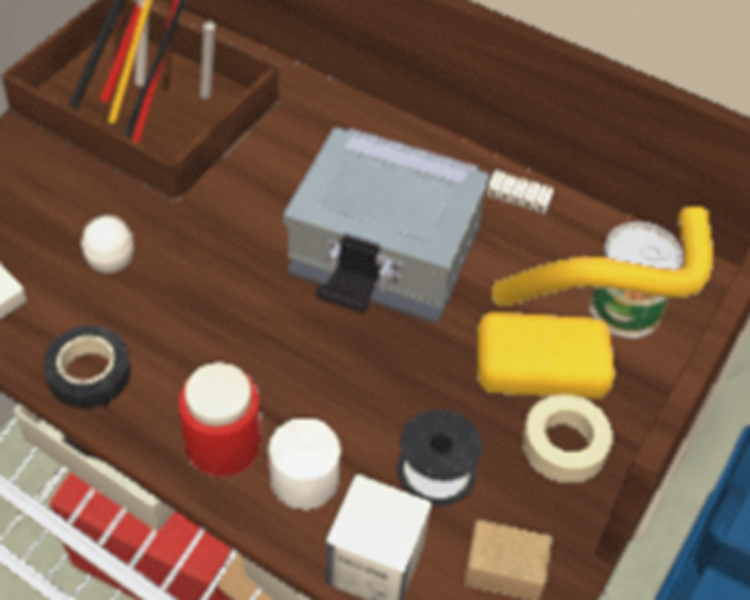

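The top crop shows the shut case with its lid front corners at about (345,322) and (533,290), and the rib ends at (424,377) and (477,370). The holder is at (167,423). The side crop shows the holder at (107,243) and the rib at (318,292) to (365,305). Next I fit the stand pose and height from these points.

```bash
cat >> h.py <<'E'
def S2W(p,x,y,yaw):
    p=np.atleast_2d(p).astype(float);c,s=np.cos(yaw),np.sin(yaw)
    return np.c_[x+c*p[:,0]-s*p[:,1],y+s*p[:,0]+c*p[:,1],p[:,2]]
E
python3 - <<'E'
from h import *
from scipy.optimize import least_squares
np.set_printoptions(precision=4,suppress=True)
t,s=shot('top'),shot('side')
f=lambda o,u:np.array(o)+np.array(u)/2.5
T=np.array([f((200,140),u) for u in [(345,322),(533,290),(424,377),(477,370)]])
S=np.array([f((200,180),u) for u in [(287,216),(443,260),(319,291),(366,304)]])
def pts(q):
    h=q[3];m=np.array([[-.054,.067,h+.0565],[-.054,-.067,h+.0565],[-.1,.021,h+.042],[-.1,-.021,h+.042]])
    return S2W(m,*q[:3])
res=lambda q:np.r_[(proj(t,pts(q))-T).ravel(),(proj(s,pts(q))-S).ravel()]
r=least_squares(res,[.58,-.06,.17,.0265],loss='soft_l1');print(r.x,np.degrees(r.x[2]));print(r.fun.reshape(-1,2))
hp=tri((t,f((200,140),(167,423))),(s,f((200,180),(107,243))));print('holder',hp,atz(t,f((200,140),(167,423)),.03))
s_=st()
E
```

```text
[ 0.5822 -0.0654  0.1925  0.0137] 11.02857439769116
[[-0.0877  0.4178]
 [ 0.6919 -0.8552]
 [-1.0953  0.1378]
 [ 1.2886 -1.4514]
 [-1.8408 -0.6164]
 [ 1.5799  3.7127]
 [-2.2542 -0.9834]
 [-0.113   1.1224]]
holder [0.4468 0.1178 0.0163] [0.4463 0.1166 0.03  ]
t 1.6 p [0.1623 0.6035 0.2131] F [0.19 0.4  0.24] op 0.999 g 0.0
```

```bash
cat >> h.py <<'E'
from scipy.spatial.transform import Rotation as Ro
SX,SY,SW=.5822,-.0654,.1925
def down(yaw):  # tool y along angle yaw+90 deg, z down, x toward -x(robot) when yaw=0
    c,s=np.cos(yaw),np.sin(yaw); return np.array([[-c,-s,0],[-s,c,0],[0,0,-1.]])
def go(pos,R):
    s=st();R0=np.array(s['tcp_rot']);d=R0.T@(np.array(pos)-s['position'])
    w=Ro.from_matrix(R0.T@R).as_rotvec()
    print('shift',np.round(d/.3,4),'turn',np.round(w/np.pi,4),'dist',np.linalg.norm(d))
E
python3 - <<'E'
from h import *
P=S2W([-.0985,0,.13],SX,SY,SW)[0];print(P)
go(P,down(SW))
E
```

```text
[ 0.48551939 -0.08424436  0.13      ]
t 1.6 p [0.1623 0.6035 0.2131] F [0.19 0.4  0.24] op 0.999 g 0.0
shift [-1.6359 -1.9341  0.2771] turn [ 0.     -0.     -0.1449] dist 0.7644676459876937
```

Call:
move_arm([
  [-0.85,-1,0,0,0,-0.145,0],
  [-0.85,-1,0,0,0,-0.145,0],
  [-0.85,-1,0,0,0,-0.145,0],
  [-0.85,-1,0,0,0,-0.145,0],
  [-0.85,-1,0,0,0,-0.145,0],
  [-0.85,-1,0,0,0,-0.145,0],
  [-0.85,-1,0,0,0,-0.145,0],
  [-0.85,-1,0,0,0,-0.145,0],
  [-0.85,-1,0,0,0,-0.145,0],
  [-0.85,-1,0,0,0,-0.145,0],
])

```text
time_s: 2.43
position: [0.332, 0.2445, 0.2135]
tcp_rot: [[-0.982, -0.189, 0.001], [-0.189, 0.982, -0.001], [-0.001, -0.001, -1.0]]
force: [0.8, 0.8, 0.5]
opening: 0.333
grasp_force: 0.0
```

Run:
```python
from h import *
P=S2W([-.0985,0,.13],SX,SY,SW)[0]
go(P,down(SW))
```

```text
t 2.4333 p [0.332  0.2445 0.2135] F [0.81 0.81 0.46] op 0.333 g 0.0
shift [-0.2948 -1.1725  0.2799] turn [-0.0004  0.0003 -0.0006] dist 0.37229322163548995
```

Call:
move_arm([
  [-0.295,-1,0,0,0,0,0],
  [-0.295,-1,0,0,0,0,0],
  [-0.295,-1,0,0,0,0,0],
  [-0.295,-1,0,0,0,0,0],
  [-0.295,-1,0,0,0,0,0],
  [-0.295,-1,0,0,0,0,0],
  [-0.295,-1,0,0,0,0,0],
  [-0.295,-1,0,0,0,0,0],
  [-0.295,-1,0,0,0,0,0],
  [-0.295,-1,0,0,0,0,0],
])

```text
time_s: 3.27
position: [0.4752, -0.0309, 0.213]
tcp_rot: [[-0.982, -0.189, -0.0], [-0.189, 0.982, 0.0], [0.0, 0.001, -1.0]]
force: [0.1, 0.5, -1.8]
opening: 0.006
grasp_force: 0.0
```

Run:
```python
from h import *
np.set_printoptions(precision=4,suppress=True)
P=S2W([-.0985,0,.13],SX,SY,SW)[0]
go(P,down(SW))
c=shot('wrist','w1');h=.018
print(proj(c,S2W([[-.054,.067,h+.0565],[-.054,-.067,h+.0565],[-.0985,.021,h+.042],[-.0985,-.021,h+.042],[-.064,0,h+.069]],SX,SY,SW)))
for t in ['press_mark','hook_mark','lid']: print(t,nets.find_in('wrist',t)[:2])
```

```text
t 3.2667 p [ 0.4752 -0.0309  0.213 ] F [ 0.09  0.51 -1.76] op 0.006 g 0.0
shift [-0.0002 -0.1812  0.2767] turn [ 0.0002 -0.0001 -0.0008] dist 0.09921818384670379
[[323.3102 269.2738]
 [188.1243 269.3757]
 [276.5356 221.8762]
 [234.1311 222.0216]
 [252.7378 264.5156]]
press_mark [{'location': [257.9, 267.0], 'conf': 0.6}]
hook_mark [{'location': [252.6, 268.9], 'conf': 0.58}]
lid [{'location': [249.4, 280.4], 'conf': 0.65}]
```

View pics/w1.png

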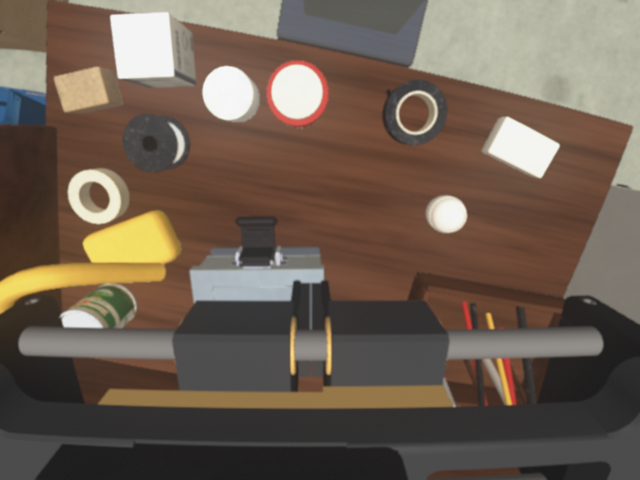

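The wrist view shows the rib at columns 238–278, row 220. That is about 2–3 px right of the prediction, so I shift SY by +2 mm. Now I move above the rib.

Call:
move_arm([
  [0,-0.173,0.1,0,0,0,0],
  [0,-0.173,0.25,0,0,0,0],
  [0,-0.173,0.38,0,0,0,0],
  [0,-0.173,0.38,0,0,0,0],
  [0,-0.173,0.38,0,0,0,0],
])

```text
time_s: 3.88
position: [0.4819, -0.0789, 0.0961]
tcp_rot: [[-0.981, -0.193, -0.008], [-0.193, 0.981, 0.003], [0.007, 0.005, -1.0]]
force: [0.4, -0.0, -0.1]
opening: 0.007
grasp_force: 0.0
```

```bash
sed -i 's/SX,SY,SW=.*/SX,SY,SW=.5822,-.0635,.1925/' h.py
python3 - <<'E'
from h import *
P=S2W([-.0985,0,.085],SX,SY,SW)[0]
go(P,down(SW))
E
```

```text
t 3.8833 p [ 0.4819 -0.0789  0.0961] F [ 0.38 -0.01 -0.08] op 0.007 g 0.0
shift [-0.01   -0.0136  0.0368] turn [ 0.0015 -0.0022  0.0004] dist 0.01213598006000909
```

Call:
move_arm([
  [-0.01,-0.008,0,0,0,0,0],
  [-0.01,-0.008,0.007,0,0,0,0],
  [-0.01,-0.008,0.014,0,0,0,0],
  [-0.01,-0.008,0.021,0,0,0,0],
  [-0.01,-0.008,0.028,0,0,0,0],
  [-0.01,-0.008,0.035,0,0,0,0],
  [-0.01,-0.008,0.042,0,0,0,0],
  [-0.01,-0.008,0.042,0,0,0,0],
])

```text
time_s: 4.55
position: [0.488, -0.0825, 0.0863]
tcp_rot: [[-0.981, -0.191, -0.0], [-0.191, 0.981, 0.0], [0.0, 0.0, -1.0]]
force: [-0.1, -0.6, -0.7]
opening: 0.002
grasp_force: 0.0
```

Run:
```python
from h import *
P=S2W([-.0985,0,.085],SX,SY,SW)[0]
go(P,down(SW))
```

```text
t 4.55 p [ 0.488  -0.0825  0.0863] F [-0.06 -0.64 -0.67] op 0.002 g 0.0
shift [0.0081 0.0023 0.0044] turn [ 0.0001 -0.0001  0.0001] dist 0.0028589711062084887
```

Call:
move_arm([
  [0.008,0,0.005,0,0,0,0],
  [0.008,0,0.01,0,0,0,0],
  [0.008,0,0.015,0,0,0,0],
  [0.008,0,0.02,0,0,0,0],
  [0.008,0,0.025,0,0,0,0],
  [0.008,0,0.025,0,0,0,0],
])

```text
time_s: 5.05
position: [0.4858, -0.083, 0.0787]
tcp_rot: [[-0.981, -0.192, -0.001], [-0.192, 0.981, 0.0], [0.001, 0.0, -1.0]]
force: [0.3, 0.1, 0.2]
opening: 0.006
grasp_force: 0.0
```

Call:
move_arm([
  [0,0,0.005,0,0,0,0],
  [0,0,0.01,0,0,0,0],
  [0,0,0.015,0,0,0,0],
  [0,0,0.015,0,0,0,0],
])

```text
time_s: 5.38
position: [0.4858, -0.083, 0.0743]
tcp_rot: [[-0.981, -0.192, -0.001], [-0.192, 0.981, 0.0], [0.0, 0.0, -1.0]]
force: [0.1, -0.0, -0.2]
opening: 0.004
grasp_force: 0.0
```

Call:
move_arm([
  [0,0,0.005,0,0,0,0],
  [0,0,0.01,0,0,0,0],
  [0,0,0.013,0,0,0,0],
  [0,0,0.013,0,0,0,0],
])

```text
time_s: 5.72
position: [0.4858, -0.0831, 0.0704]
tcp_rot: [[-0.981, -0.191, -0.0], [-0.191, 0.981, 0.0], [0.0, 0.0, -1.0]]
force: [-0.2, 1.1, 0.2]
opening: 0.002
grasp_force: 0.0
```

Call:
move_arm([
  [0,0,0.005,0,0,0,0],
  [0,0,0.01,0,0,0,0],
  [0,0,0.01,0,0,0,0],
])

```text
time_s: 5.97
position: [0.4857, -0.083, 0.0674]
tcp_rot: [[-0.981, -0.192, -0.0], [-0.192, 0.981, 0.0], [0.0, 0.0, -1.0]]
force: [0.2, -0.0, 0.0]
opening: 0.005
grasp_force: 0.0
```

Call:
move_arm([
  [0,0,0.005,0,0,0,0],
  [0,0,0.01,0,0,0,0],
  [0,0,0.01,0,0,0,0],
])

```text
time_s: 6.22
position: [0.4858, -0.083, 0.0644]
tcp_rot: [[-0.981, -0.192, -0.0], [-0.192, 0.981, 0.0], [0.0, 0.0, -1.0]]
force: [0.2, 0.1, -0.4]
opening: 0.002
grasp_force: 0.0
```

Run:
```python
from h import *
st(); c=shot('side','s1')
np.set_printoptions(precision=1,suppress=True)
cv2.imwrite('pics/s1c.png',cv2.resize(c['image'][200:320,280:420],None,fx=5,fy=5,interpolation=2))
```

```text
t 6.2167 p [ 0.4858 -0.083   0.0644] F [ 0.15  0.15 -0.38] op 0.002 g 0.0
```

View pics/s1c.png

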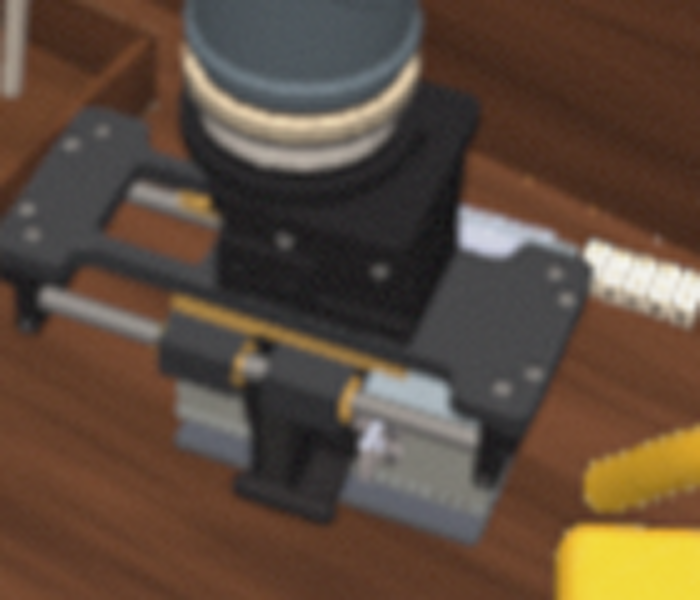

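The side crop shows the rib at (285,500), which is pixel (337,300). The closed fingers look as if they may be behind the rib, over the rocker plate. I'll check numerically.

Run:
```python
from h import *
np.set_printoptions(precision=4,suppress=True)
c=shot('side');t=shot('top')
print('tip proj',proj(c,[.4858,-.083,.0534])-[280,200], 'x5',5*(proj(c,[.4858,-.083,.0534])-[280,200]))
rt=np.array([200+450/2.5,140+373.5/2.5])
for z in [.046,.056,.066]:
    print(z,'side',atz(c,[337,299],z),'top',atz(t,rt,z))
# wrist w1 estimate, at TCP .4752,-.0309,.213
print('tri',tri((c,[337,299]),(t,rt)))
for z in (.05,.056,.062): print(5*(proj(c,S2W([[-.1035,.021,z],[-.1035,-.021,z],[-.0935,.021,z],[-.0935,-.021,z]],SX,SY,SW))-[280,200]).ravel())
```

```text
tip proj [[55.5819 98.7891]] x5 [[277.9094 493.9456]]
0.046 side [ 0.4917 -0.0825  0.046 ] top [ 0.4833 -0.085   0.046 ]
0.056 side [ 0.4852 -0.0865  0.056 ] top [ 0.4828 -0.0839  0.056 ]
0.066 side [ 0.4787 -0.0904  0.066 ] top [ 0.4824 -0.0829  0.066 ]
tri [ 0.4839 -0.0853  0.0561]
[218.8386 490.8414 323.1261 527.4384 229.4004 471.417  333.0916 507.5067]
[218.9401 481.0424 323.7488 517.6993 229.5523 461.5893 333.758  497.7351]
[219.0425 471.1457 324.3771 507.8614 229.7056 451.6645 334.4305 487.8653]
```

Call:
move_arm([
  [0.006,-0.003,0,0,0,0,0],
  [0.006,-0.003,0.005,0,0,0,0],
  [0.006,-0.003,0.01,0,0,0,0],
  [0.006,-0.003,0.01,0,0,0,0],
])

```text
time_s: 6.7
position: [0.4841, -0.0843, 0.0614]
tcp_rot: [[-0.982, -0.191, -0.0], [-0.191, 0.982, 0.0], [0.0, 0.0, -1.0]]
force: [0.3, -0.5, -0.1]
opening: 0.008
grasp_force: 0.0
```

Call:
move_arm([
  [0,0,0.005,0,0,0,0],
  [0,0,0.01,0,0,0,0],
  [0,0,0.01,0,0,0,0],
])

```text
time_s: 6.95
position: [0.4842, -0.0843, 0.0584]
tcp_rot: [[-0.981, -0.192, -0.0], [-0.192, 0.981, 0.0], [0.0, 0.0, -1.0]]
force: [-0.3, 0.4, -0.3]
opening: 0.006
grasp_force: 0.0
```

Run:
```python
from h import *
np.set_printoptions(precision=1,suppress=True)
s=st();c=shot('wrist','w2');d=shot('side')
tip=[s['position'][0],s['position'][1],s['position'][2]-.011]
print('tip w',2.5*(proj(c,[tip])-[200,150]),'s',4*(proj(d,[tip])-[290,230]))
a=cv2.resize(c['image'][150:380,200:440],None,fx=2.5,fy=2.5,interpolation=2)[:480];b=cv2.resize(d['image'][230:320,300:350],None,fx=4,fy=4,interpolation=2)
b=cv2.copyMakeBorder(b,0,480-b.shape[0],0,0,0) if b.shape[0]<480 else b[:480]
cv2.imwrite('pics/w2c.png',np.hstack([a,b])[:, :800])
```

```text
t 6.95 p [ 0.5 -0.1  0.1] F [-0.3  0.4 -0.3] op 0.006 g 0.0
tip w [[275.9 327. ]] s [[182.4 286.5]]
```

View pics/w2c.png

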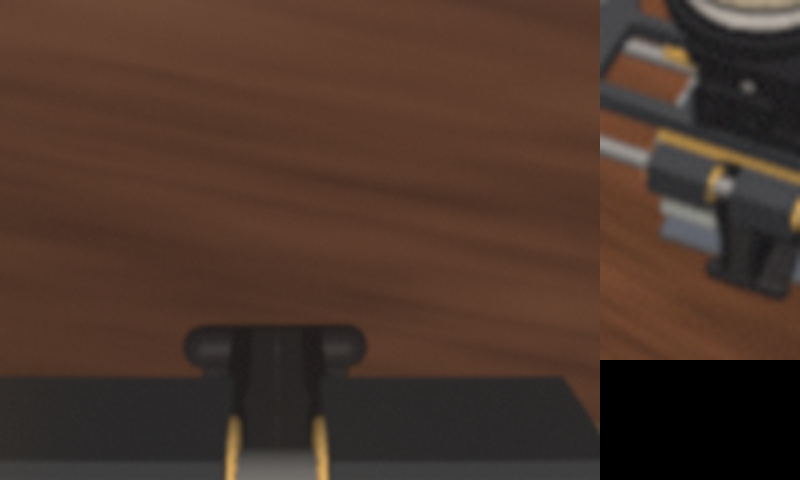

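The wrist crop shows the rib from column 183 to 367 at row 347, with the fingers centred on its outer half. I'll get the rib's depth from its apparent length.

Run:
```python
from h import *
np.set_printoptions(precision=4,suppress=True)
s=st();c=shot('wrist')
L=np.array([200+183/2.5,150+347/2.5]);R=np.array([200+367/2.5,150+347/2.5]);E=np.array([200+275/2.5,150+325/2.5])
for z in (.03,.036,.042,.048,.054,.06): 
    a,b=atz(c,L,z),atz(c,R,z);print(z,np.linalg.norm(a-b),(a+b)/2,'stand x',((a+b)/2-[SX,SY,0])@[np.cos(SW),np.sin(SW),0],'finger edge', atz(c,E,z))
```

```text
t 7.05 p [ 0.4843 -0.0843  0.0585] F [ 0.23 -0.38 -0.13] op 0.011 g 0.0
0.03 0.047733724765133774 [ 0.4976 -0.0819  0.03  ] stand x -0.08659192703640455 finger edge [ 0.4915 -0.0831  0.03  ]
0.036 0.04630544843200973 [ 0.4948 -0.0825  0.036 ] stand x -0.08942820253836291 finger edge [ 0.4889 -0.0836  0.036 ]
0.042 0.044877172098885705 [ 0.492 -0.083  0.042] stand x -0.09226447804032115 finger edge [ 0.4863 -0.0841  0.042 ]
0.048 0.04344889576576168 [ 0.4892 -0.0835  0.048 ] stand x -0.09510075354227944 finger edge [ 0.4837 -0.0846  0.048 ]
0.054 0.042020619432637664 [ 0.4864 -0.0841  0.054 ] stand x -0.09793702904423775 finger edge [ 0.4811 -0.0851  0.054 ]
0.06 0.040592343099513616 [ 0.4836 -0.0846  0.06  ] stand x -0.10077330454619599 finger edge [ 0.4784 -0.0856  0.06  ]
```

Call:
move_arm([
  [0,0,0.005,0,0,0,0],
  [0,0,0.008,0,0,0,0],
  [0,0,0.008,0,0,0,0],
])

```text
time_s: 7.35
position: [0.4843, -0.0843, 0.0561]
tcp_rot: [[-0.981, -0.192, -0.0], [-0.192, 0.981, 0.0], [0.0, 0.0, -1.0]]
force: [0.2, 1.1, -0.2]
opening: 0.007
grasp_force: 0.0
```

Run:
```python
from h import *
np.set_printoptions(precision=4,suppress=True)
st();c=shot('wrist','w3')
s=bot.read_state();R=np.array(s['tcp_rot']);p=np.array(s['position'])
for x in (-.0095,0,.0095):
  for z in (.011,):
    print(x,z,proj(c,p+R@[x,0,z]), 'x2.5',2.5*(proj(c,p+R@[x,0,z])-[200,150]))
a=cv2.resize(c['image'][240:360,240:380],None,fx=5,fy=5,interpolation=2)
g=cv2.convertScaleAbs(a,alpha=2.5,beta=0)
cv2.imwrite('pics/w3c.png',g)
```

```text
t 7.35 p [ 0.4843 -0.0843  0.0561] F [ 0.16  1.09 -0.16] op 0.007 g 0.0
-0.0095 0.011 [[310.3007 295.5298]] x2.5 [[275.7516 363.8245]]
0 0.011 [[310.3047 280.8797]] x2.5 [[275.7617 327.1993]]
0.0095 0.011 [[310.3089 265.7781]] x2.5 [[275.7721 289.4452]]
```

View pics/w3c.png

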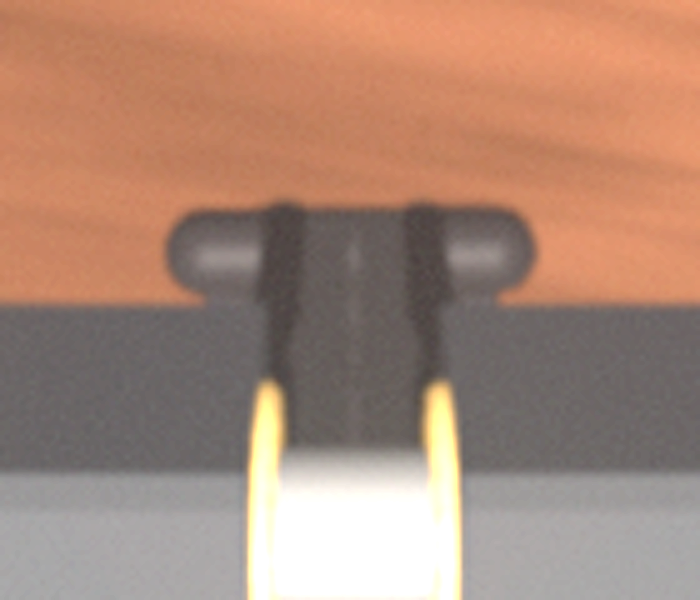

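The brightened crop shows the fingers overlapping the rib (columns 165–537, row 255). The rib hasn't moved with them yet, so I keep feeling down.

Call:
move_arm([
  [0,0,0.005,0,0,0,0],
  [0,0,0.008,0,0,0,0],
  [0,0,0.008,0,0,0,0],
])

```text
time_s: 7.65
position: [0.4842, -0.0843, 0.0536]
tcp_rot: [[-0.982, -0.191, -0.0], [-0.191, 0.982, 0.0], [0.0, 0.0, -1.0]]
force: [1.1, -0.0, -0.7]
opening: 0.005
grasp_force: 0.0
```

Call:
move_arm([
  [0,0,0.005,0,0,0,0],
  [0,0,0.008,0,0,0,0],
  [0,0,0.008,0,0,0,0],
])

```text
time_s: 7.9
position: [0.4842, -0.0843, 0.0513]
tcp_rot: [[-0.981, -0.192, -0.0], [-0.192, 0.981, 0.0], [0.0, 0.0, -1.0]]
force: [-0.2, 0.2, -0.0]
opening: 0.004
grasp_force: 0.0
```

Run:
```python
from h import *
st();c=shot('wrist','w4')
cv2.imwrite('pics/w4c.png',cv2.convertScaleAbs(cv2.resize(c['image'][240:360,240:380],None,fx=5,fy=5,interpolation=2),alpha=2.5))
```

```text
t 7.9 p [ 0.4842 -0.0843  0.0513] F [-0.21  0.17 -0.03] op 0.004 g 0.0
```

View pics/w4c.png

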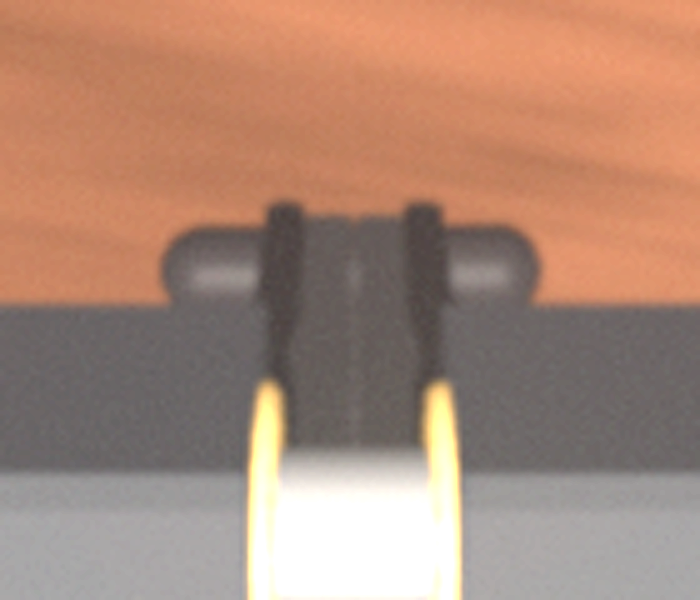

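Run:
```python
from h import *
np.set_printoptions(precision=4,suppress=True)
s=st();c=shot('wrist');R=np.array(s['tcp_rot']);p=np.array(s['position'])
off=R.T@(np.array(c['eye'])-p);print('cam off',off)
def cam(pos): 
    d=dict(c);d['eye']=np.array(pos)+R@off;return d
c1=cam([.4752,-.0309,.213]);c2=cam([.4842,-.0843,.0585]);c3=cam([.4843,-.0843,.0561]);c4=c
for e,u in (('L',[(238,220.5),(273.2,288.8),(273,291),(272.4,294)]),('R',[(278,220.5),(346.8,288.8),(347.4,291),(348.2,294)])):
    X=tri(*zip([c1,c2,c3,c4],u));print(e,X,[ (proj(k,X)[0]-v) for k,v in zip([c1,c2,c3,c4],u)])
t=shot('top');print(nets.find_in('top','lid')[:1],nets.find_in('top','hook_mark')[:1])
# tip points
for x in (.0095,.005,0):
  print(x,[ (z,round(proj(c,p+R@[x,0,z])[0,1],1)) for z in (-.01,-.005,0,.005,.011)])
```

```text
t 7.95 p [ 0.4843 -0.0843  0.0513] F [-0.43  1.14  0.2 ] op 0.006 g 0.0
cam off [ 0.0813  0.     -0.172 ]
L [ 0.4907 -0.1041  0.0525] [array([-1.6579,  0.7828]), array([ 1.2062, -0.3914]), array([ 1.0095, -0.9369]), array([ 0.6856, -0.1568])]
R [ 0.4822 -0.0633  0.0538] [array([-0.5584,  0.5522]), array([ 0.3976, -0.2438]), array([ 0.2738, -0.776 ]), array([0.3189, 0.0357])]
[{'location': [359.2, 222.9], 'conf': 0.95}] [{'location': [356.3, 223.1], 'conf': 0.66}]
0.0095 [(-0.01, np.float64(280.5)), (-0.005, np.float64(276.7)), (0, np.float64(273.0)), (0.005, np.float64(269.6)), (0.011, np.float64(265.7))]
0.005 [(-0.01, np.float64(288.4)), (-0.005, np.float64(284.4)), (0, np.float64(280.6)), (0.005, np.float64(277.0)), (0.011, np.float64(272.9))]
0 [(-0.01, np.float64(297.0)), (-0.005, np.float64(292.8)), (0, np.float64(288.9)), (0.005, np.float64(285.1)), (0.011, np.float64(280.8))]
```

Call:
move_arm([
  [-0.007,0,0.005,0,0,0,0],
  [-0.007,0,0.008,0,0,0,0],
  [-0.007,0,0.008,0,0,0,0],
])

```text
time_s: 8.4
position: [0.4867, -0.084, 0.049]
tcp_rot: [[-0.981, -0.192, 0.0], [-0.192, 0.981, -0.0], [-0.0, -0.0, -1.0]]
force: [0.6, 0.1, 1.5]
opening: 0.002
grasp_force: 0.6
```

Call:
move_arm([
  [0,0,0.005,0,0,0,0],
  [0,0,0.008,0,0,0,0],
  [0,0,0.008,0,0,0,0],
])

```text
time_s: 8.65
position: [0.4864, -0.084, 0.0466]
tcp_rot: [[-0.981, -0.192, -0.0], [-0.192, 0.981, -0.0], [0.0, -0.0, -1.0]]
force: [-0.7, -0.7, 1.1]
opening: 0.003
grasp_force: 0.8
```

Call:
move_arm([
  [0,0,0.005,0,0,0,0],
  [0,0,0.009,0,0,0,0],
  [0,0,0.009,0,0,0,0],
])

```text
time_s: 8.9
position: [0.4862, -0.0839, 0.0437]
tcp_rot: [[-0.981, -0.192, -0.001], [-0.192, 0.981, 0.0], [0.001, 0.0, -1.0]]
force: [-0.8, -1.2, 1.5]
opening: 0.005
grasp_force: 0.8
```

Call:
move_arm([
  [0,0,0.004,0,0,0,0],
  [0,0,0.006,0,0,0,0],
  [0,0,0.006,0,0,0,0],
])

```text
time_s: 9.15
position: [0.4864, -0.0838, 0.042]
tcp_rot: [[-0.982, -0.191, -0.0], [-0.191, 0.982, 0.0], [0.0, 0.0, -1.0]]
force: [-0.3, -0.5, 0.4]
opening: 0.007
grasp_force: 0.2
```

Run:
```python
from h import *
st();t=shot('top','t2')
for n in ('lid','hook_mark','press_mark'):print(n,nets.find_in('top',n)[:1])
c=shot('wrist','w5')
```

```text
t 9.15 p [ 0.4864 -0.0838  0.042 ] F [-0.32 -0.46  0.42] op 0.007 g 0.22
lid [{'location': [358.4, 223.9], 'conf': 0.84}]
hook_mark [{'location': [359.7, 220.5], 'conf': 0.93}]
press_mark []
```

Run:
```python
from h import *
st();d=shot('side');w=cv2.imread('pics/w5.png');t=cv2.imread('pics/t2.png')
z=lambda im,r,c:cv2.resize(im[r:r+100,c:c+133],(400,300),interpolation=2)
A=np.vstack([np.hstack([z(d['image'],215,280),z(t,170,310)]),np.hstack([cv2.convertScaleAbs(z(w,240,240),alpha=2.5),cv2.resize(w,(400,300))])])
cv2.imwrite('pics/m1.png',A)
```

```text
t 9.4 p [ 0.4866 -0.0839  0.0421] F [-0.34  0.25  1.02] op 0.004 g 0.0
```

View pics/m1.png

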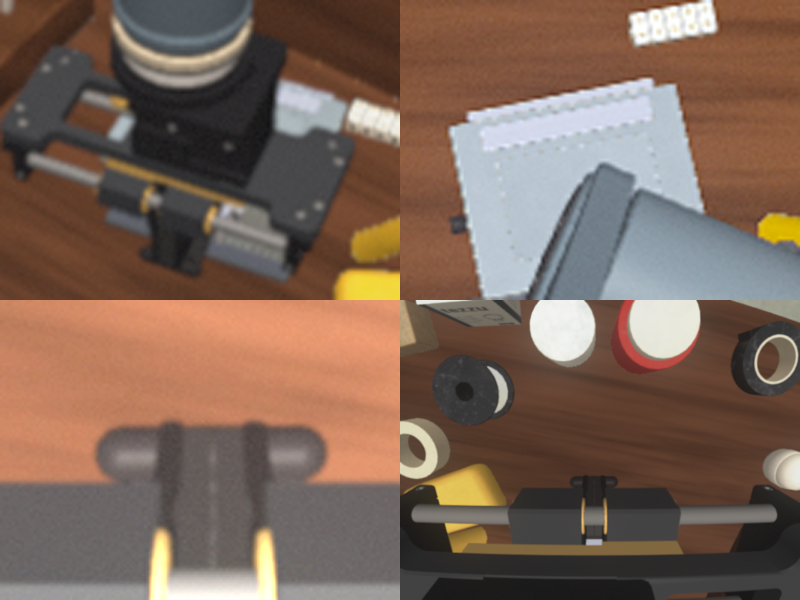

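The lid is still shut in the top view, and the fingers are centred on the rib. I press further in small steps.

Call:
move_arm([
  [0,0,0.003,0,0,0,0],
  [0,0,0.004,0,0,0,0],
  [0,0,0.004,0,0,0,0],
])

```text
time_s: 9.7
position: [0.4866, -0.0839, 0.041]
tcp_rot: [[-0.981, -0.191, 0.0], [-0.191, 0.981, -0.0], [-0.0, -0.0, -1.0]]
force: [0.7, 0.4, 1.7]
opening: 0.006
grasp_force: 1.1
```

Call:
move_arm([
  [0,0,0.003,0,0,0,0],
  [0,0,0.004,0,0,0,0],
  [0,0,0.004,0,0,0,0],
])

```text
time_s: 9.95
position: [0.4866, -0.084, 0.0398]
tcp_rot: [[-0.981, -0.191, 0.0], [-0.191, 0.981, -0.0], [-0.0, -0.0, -1.0]]
force: [0.5, 0.2, 1.8]
opening: 0.008
grasp_force: 1.1
```

Run:
```python
from h import *
st();a=cv2.imread('pics/t2.png');b=shot('top','t3')['image'];print(cv2.absdiff(a,b)[150:260,300:420].mean())
```

```text
t 9.95 p [ 0.4866 -0.084   0.0398] F [0.45 0.2  1.81] op 0.008 g 1.12
21.42030303030303
```

Run:
```python
from h import *
c=shot('top','t4');b=c['image']
cv2.imwrite('pics/m2.png',cv2.resize(np.hstack([b[120:280,280:440],shot('side')['image'][150:310,270:430]]),None,fx=2.5,fy=2.5,interpolation=2))
for n in ('lid','case_mark','hinge_mark'):print(n,nets.find_in('top',n)[:1],nets.find_in('side',n)[:1])
```

```text
lid [{'location': [363.0, 184.6], 'conf': 0.79}] [{'location': [385.0, 226.0], 'conf': 0.88}]
case_mark [{'location': [360.9, 207.2], 'conf': 0.68}] [{'location': [381.4, 232.7], 'conf': 0.6}]
hinge_mark [{'location': [359.5, 208.9], 'conf': 0.95}] [{'location': [380.9, 228.2], 'conf': 0.8}]
```

View pics/m2.png

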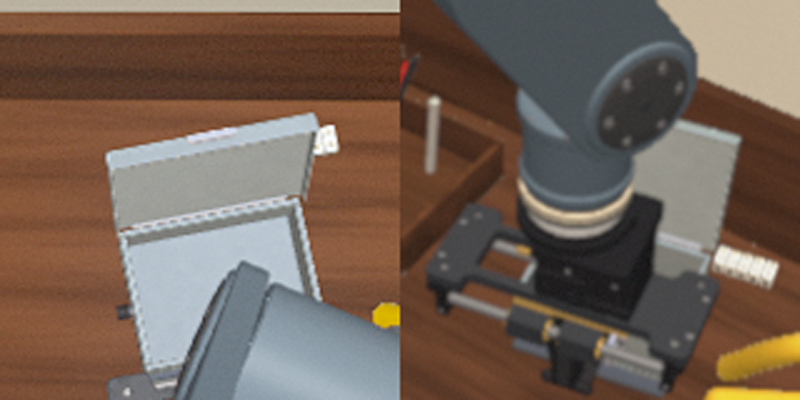

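The lid is open: the top view shows it leaning back with the case empty. Now I retreat upward and go to the holder.

Run:
```python
from h import *
go([.447,.117,.13],down(SW))
```

```text
t 10.4 p [ 0.4866 -0.084   0.0398] F [0.47 0.44 1.9 ] op 0.005 g 1.15
shift [ 0.0011  0.6827 -0.3008] turn [-0.0001  0.0001  0.0001] dist 0.22381400981458247
```

Call:
move_arm([
  [0,0,-0.1,0,0,0,0],
  [0,0,-0.2,0,0,0,0],
  [0,0,-0.3,0,0,0,0.5],
  [0,0.1,-0.36,0,0,0,1],
  [0,0.2,-0.36,0,0,0,1],
  [0,0.33,-0.36,0,0,0,1],
  [0,0.46,-0.36,0,0,0,1],
  [0,0.6,-0.36,0,0,0,1],
  [0,0.68,-0.36,0,0,0,1],
  [0,0.68,-0.36,0,0,0,1],
])

```text
time_s: 11.23
position: [0.4445, 0.12, 0.1474]
tcp_rot: [[-0.98, -0.197, -0.003], [-0.197, 0.98, 0.001], [0.003, 0.002, -1.0]]
force: [-0.1, -0.3, -0.4]
opening: 0.525
grasp_force: 0.0
```

Run:
```python
from h import *
c=shot('wrist','w6')
r=nets.find_in('wrist','holder')[:2]
for x in r: print(x,atz(c,x['location'],.02),atz(c,x['location'],.03))
g=cv2.cvtColor(c['image'],cv2.COLOR_BGR2GRAY)
go([.447,.117,.05],down(SW))
```

```text
{'location': [305.5, 231.8], 'conf': 0.9} [0.44785584 0.11629584 0.02      ] [0.44509901 0.11588173 0.03      ]
t 11.3333 p [0.4466 0.117  0.1475] F [-1.02 -0.36 -0.07] op 0.621 g 0.0
shift [-0.0016  0.      0.3249] turn [-0.0001 -0.0003  0.001 ] dist 0.09748440967222223
```

Call:
move_arm([
  [0,-0.002,0.05,0,0,0,1],
  [0,-0.002,0.12,0,0,0,1],
  [0,-0.002,0.2,0,0,0,1],
  [0,-0.002,0.3,0,0,0,1],
  [0,-0.002,0.38,0,0,0,1],
  [0,-0.002,0.4,0,0,0,1],
  [0,-0.002,0.42,0,0,0,1],
  [0,-0.002,0.42,0,0,0,1],
])

```text
time_s: 12.0
position: [0.4476, 0.1149, 0.0212]
tcp_rot: [[-0.982, -0.19, -0.001], [-0.19, 0.982, -0.0], [0.001, 0.0, -1.0]]
force: [0.4, -0.1, 0.5]
opening: 0.997
grasp_force: 0.0
```

Call:
move_arm([
  [0,0,0.005,0,0,0,1],
  [0,0,0.01,0,0,0,1],
  [0,0,0.015,0,0,0,1],
  [0,0,0.017,0,0,0,1],
  [0,0,0.017,0,0,0,1],
])

```text
time_s: 12.42
position: [0.4477, 0.1158, 0.0171]
tcp_rot: [[-0.981, -0.192, 0.001], [-0.192, 0.981, -0.0], [-0.001, -0.0, -1.0]]
force: [0.3, -0.3, -0.6]
opening: 0.995
grasp_force: 0.0
```

Call:
move_arm([
  [0,0,0.005,0,0,0,1],
  [0,0,0.01,0,0,0,1],
  [0,0,0.013,0,0,0,1],
  [0,0,0.013,0,0,0,1],
])

```text
time_s: 12.75
position: [0.4473, 0.1157, 0.0125]
tcp_rot: [[-0.981, -0.192, -0.0], [-0.192, 0.981, -0.0], [0.0, 0.0, -1.0]]
force: [1.3, 0.1, 0.1]
opening: 1.002
grasp_force: 0.0
```

Call:
move_arm([
  [0,0,0,0,0,0,0],
  [0,0,0,0,0,0,0],
  [0,0,0,0,0,0,0],
  [0,0,0,0,0,0,0],
  [0,0,0,0,0,0,0],
  [0,0,0,0,0,0,0],
  [0,0,0,0,0,0,0],
  [0,0,0,0,0,0,0],
  [0,0,0,0,0,0,0],
  [0,0,0,0,0,0,0],
])

```text
time_s: 13.58
position: [0.4474, 0.1157, 0.0128]
tcp_rot: [[-0.981, -0.191, -0.0], [-0.191, 0.981, 0.0], [0.0, 0.0, -1.0]]
force: [-0.1, 0.4, 0.6]
opening: 0.404
grasp_force: 30.0
```

Gripped at 35 mm where I expected 41 mm, so the pads are high on the dome. I reopen, feel lower and regrip.

Call:
move_arm([
  [0,0,0,0,0,0,0.7],
  [0,0,0,0,0,0,0.7],
  [0,0,0,0,0,0,0.7],
  [0,0,0,0,0,0,0.7],
  [0,0,0,0,0,0,0.7],
  [0,0,0.004,0,0,0,0.7],
  [0,0,0.008,0,0,0,0.7],
  [0,0,0.008,0,0,0,0.7],
])

```text
time_s: 14.25
position: [0.4473, 0.1157, 0.0101]
tcp_rot: [[-0.981, -0.192, -0.0], [-0.192, 0.981, -0.0], [0.0, 0.0, -1.0]]
force: [0.1, 0.1, 0.7]
opening: 0.696
grasp_force: 0.0
```

Call:
move_arm([
  [0,0,0.004,0,0,0,0.7],
  [0,0,0.008,0,0,0,0.7],
  [0,0,0.008,0,0,0,0.7],
])

```text
time_s: 14.5
position: [0.4473, 0.1157, 0.0077]
tcp_rot: [[-0.981, -0.192, -0.0], [-0.192, 0.981, 0.0], [0.0, 0.0, -1.0]]
force: [0.4, -0.4, 0.3]
opening: 0.7
grasp_force: 0.0
```

Call:
move_arm([
  [0,0,0.004,0,0,0,0.7],
  [0,0,0.008,0,0,0,0.7],
  [0,0,0.008,0,0,0,0.7],
])

```text
time_s: 14.75
position: [0.4474, 0.1157, 0.0053]
tcp_rot: [[-0.981, -0.192, -0.0], [-0.192, 0.981, -0.0], [0.0, 0.0, -1.0]]
force: [0.2, -0.9, -0.4]
opening: 0.703
grasp_force: 0.0
```

Call:
move_arm([
  [0,0,0.004,0,0,0,0.7],
  [0,0,0.008,0,0,0,0.7],
  [0,0,0.008,0,0,0,0.7],
])

```text
time_s: 15.0
position: [0.4473, 0.1157, 0.0029]
tcp_rot: [[-0.981, -0.192, -0.0], [-0.192, 0.981, -0.0], [0.0, 0.0, -1.0]]
force: [0.1, -0.2, 0.2]
opening: 0.699
grasp_force: 0.0
```

Call:
move_arm([
  [0,0,0.004,0,0,0,0.7],
  [0,0,0.008,0,0,0,0.7],
  [0,0,0.008,0,0,0,0.7],
])

```text
time_s: 15.25
position: [0.4473, 0.1157, 0.0006]
tcp_rot: [[-0.981, -0.192, -0.0], [-0.192, 0.981, -0.0], [0.0, 0.0, -1.0]]
force: [0.1, 0.1, 0.3]
opening: 0.698
grasp_force: 0.0
```

Call:
move_arm([
  [0,0,0,0,0,0,0],
  [0,0,0,0,0,0,0],
  [0,0,0,0,0,0,0],
  [0,0,0,0,0,0,0],
  [0,0,0,0,0,0,0],
  [0,0,0,0,0,0,0],
  [0,0,0,0,0,0,0],
])

```text
time_s: 15.83
position: [0.4475, 0.1157, 0.0008]
tcp_rot: [[-0.981, -0.192, 0.0], [-0.192, 0.981, 0.0], [-0.0, -0.0, -1.0]]
force: [0.0, 0.7, -0.3]
opening: 0.417
grasp_force: 30.0
```

Holding. Now I lift and carry it over the case.

Call:
move_arm([
  [0,0,-0.1,0,0,0,0],
  [0,0,-0.2,0,0,0,0],
  [0,0,-0.3,0,0,0,0],
  [0,0,-0.4,0,0,0,0],
  [0,0,-0.5,0,0,0,0],
  [0,0,-0.5,0,0,0,0],
])

```text
time_s: 16.33
position: [0.4508, 0.1159, 0.1555]
tcp_rot: [[-0.981, -0.192, 0.011], [-0.192, 0.981, 0.0], [-0.01, -0.002, -1.0]]
force: [1.9, -0.3, -0.6]
opening: 0.422
grasp_force: 30.0
```

Run:
```python
from h import *
go(S2W([-.004,0,.15],SX,SY,SW)[0],down(SW))
```

```text
t 16.3333 p [0.4508 0.1159 0.1555] F [ 1.91 -0.32 -0.57] op 0.422 g 29.96
shift [-0.3015 -0.6709  0.0227] turn [-0.0006  0.0033  0.0002] dist 0.22076538178130828
```

Call:
move_arm([
  [-0.05,-0.1,0,0,0,0,0],
  [-0.1,-0.2,0,0,0,0,0],
  [-0.15,-0.32,0,0,0,0,0],
  [-0.21,-0.45,0,0,0,0,0],
  [-0.26,-0.56,0,0,0,0,0],
  [-0.3,-0.64,0,0,0,0,0],
  [-0.312,-0.669,0,0,0,0,0],
  [-0.312,-0.669,0,0,0,0,0],
  [-0.312,-0.669,0,0,0,0,0],
])

```text
time_s: 17.08
position: [0.5761, -0.0626, 0.1495]
tcp_rot: [[-0.982, -0.191, -0.004], [-0.191, 0.982, 0.002], [0.003, 0.002, -1.0]]
force: [1.3, 0.5, -0.3]
opening: 0.422
grasp_force: 30.0
```

Run:
```python
from h import *
go(S2W([-.004,0,.06],SX,SY,SW)[0],down(SW))
c=shot('side','s5');t=shot('top','t5');w=shot('wrist','w7')
for n,k in (('side',c),('top',t),('wrist',w)):
  for x in nets.find_in(n,'holder')[:1]: print(n,x)
```

```text
t 17.0833 p [ 0.5761 -0.0626  0.1495] F [ 1.27  0.48 -0.26] op 0.422 g 29.96
shift [-0.007  -0.0074  0.2984] turn [ 0.0007 -0.001  -0.0002] dist 0.08957881469873946
side {'location': [354.7, 225.4], 'conf': 0.93}
wrist {'location': [310.3, 300.0], 'conf': 0.62}
```

Call:
move_arm([
  [0,0,0.05,0,0,0,0],
  [0,0,0.12,0,0,0,0],
  [0,0,0.2,0,0,0,0],
  [0,0,0.27,0,0,0,0],
  [0,0,0.32,0,0,0,0],
  [0,0,0.335,0,0,0,0],
  [0,0,0.335,0,0,0,0],
  [0,0,0.335,0,0,0,0],
])

```text
time_s: 18.05
position: [0.5781, -0.0631, 0.0508]
tcp_rot: [[-0.981, -0.192, 0.001], [-0.192, 0.981, -0.0], [-0.001, -0.0, -1.0]]
force: [0.7, 0.3, -0.7]
opening: 0.416
grasp_force: 30.0
```

Call:
move_arm([
  [0,0,0.007,0,0,0,0],
  [0,0,0.014,0,0,0,0],
  [0,0,0.021,0,0,0,0],
  [0,0,0.028,0,0,0,0],
  [0,0,0.028,0,0,0,0],
])

```text
time_s: 18.47
position: [0.5776, -0.0633, 0.0418]
tcp_rot: [[-0.981, -0.191, -0.0], [-0.191, 0.981, 0.0], [0.0, 0.0, -1.0]]
force: [-0.4, -0.3, -0.7]
opening: 0.419
grasp_force: 30.0
```

Call:
move_arm([
  [0,0,0.006,0,0,0,0],
  [0,0,0.012,0,0,0,0],
  [0,0,0.018,0,0,0,0],
  [0,0,0.018,0,0,0,0],
])

```text
time_s: 18.8
position: [0.5775, -0.0633, 0.036]
tcp_rot: [[-0.981, -0.192, -0.001], [-0.192, 0.981, 0.0], [0.001, 0.0, -1.0]]
force: [0.5, 0.7, -1.0]
opening: 0.42
grasp_force: 30.0
```

Call:
move_arm([
  [0,0,0.006,0,0,0,0],
  [0,0,0.012,0,0,0,0],
  [0,0,0.018,0,0,0,0],
  [0,0,0.018,0,0,0,0],
])

```text
time_s: 19.13
position: [0.5775, -0.0633, 0.0306]
tcp_rot: [[-0.981, -0.192, -0.001], [-0.192, 0.981, 0.0], [0.001, 0.0, -1.0]]
force: [-0.7, -0.1, -1.0]
opening: 0.417
grasp_force: 30.0
```

Call:
move_arm([
  [0,0,0.004,0,0,0,0],
  [0,0,0.008,0,0,0,0],
  [0,0,0.01,0,0,0,0],
  [0,0,0.01,0,0,0,0],
])

```text
time_s: 19.47
position: [0.5777, -0.0633, 0.0279]
tcp_rot: [[-0.981, -0.192, -0.0], [-0.192, 0.981, 0.0], [0.0, 0.0, -1.0]]
force: [0.6, 0.6, -0.3]
opening: 0.422
grasp_force: 30.0
```

Call:
move_arm([
  [0,0,0.004,0,0,0,0],
  [0,0,0.008,0,0,0,0],
  [0,0,0.008,0,0,0,0],
])

```text
time_s: 19.72
position: [0.5776, -0.0633, 0.0254]
tcp_rot: [[-0.981, -0.191, -0.0], [-0.191, 0.981, 0.0], [0.0, 0.0, -1.0]]
force: [0.3, 0.2, 0.0]
opening: 0.422
grasp_force: 30.0
```

Call:
move_arm([
  [0,0,0.003,0,0,0,0],
  [0,0,0.006,0,0,0,0],
  [0,0,0.006,0,0,0,0],
])

```text
time_s: 19.97
position: [0.5777, -0.0633, 0.0237]
tcp_rot: [[-0.981, -0.192, -0.0], [-0.192, 0.981, 0.0], [0.0, 0.0, -1.0]]
force: [0.7, 0.2, -0.6]
opening: 0.42
grasp_force: 30.0
```

Call:
move_arm([
  [0,0,0.003,0,0,0,0],
  [0,0,0.006,0,0,0,0],
  [0,0,0.006,0,0,0,0],
])

```text
time_s: 20.22
position: [0.5777, -0.0633, 0.0219]
tcp_rot: [[-0.981, -0.192, -0.0], [-0.192, 0.981, 0.0], [0.0, 0.0, -1.0]]
force: [0.2, 1.0, -0.9]
opening: 0.423
grasp_force: 30.0
```

Call:
move_arm([
  [0,0,0.003,0,0,0,0],
  [0,0,0.004,0,0,0,0],
  [0,0,0.004,0,0,0,0],
])

```text
time_s: 20.47
position: [0.5778, -0.0634, 0.0214]
tcp_rot: [[-0.981, -0.192, 0.0], [-0.192, 0.981, -0.0], [-0.0, -0.0, -1.0]]
force: [-1.4, 1.0, 4.1]
opening: 0.42
grasp_force: 30.0
```

Floor touched, so h ≈ 16.5 mm and the effective tip is about 9 mm behind the TCP. I release and lift.

Call:
move_arm([
  [0,0,0,0,0,0,0.65],
  [0,0,0,0,0,0,0.65],
  [0,0,0,0,0,0,0.65],
  [0,0,0,0,0,0,0.65],
  [0,0,0,0,0,0,0.65],
  [0,0,-0.03,0,0,0,0.65],
  [0,0,-0.1,0,0,0,0.65],
  [0,0,-0.2,0,0,0,0.65],
  [0,0,-0.3,0,0,0,0.65],
  [0,0,-0.4,0,0,0,0.65],
])

```text
time_s: 21.3
position: [0.5774, -0.0632, 0.1424]
tcp_rot: [[-0.981, -0.192, -0.001], [-0.192, 0.981, 0.0], [0.001, 0.0, -1.0]]
force: [1.5, -0.7, 0.7]
opening: 0.649
grasp_force: 0.0
```

Call:
move_arm([
  [0.1,0,-0.08,0,0,0,0],
  [0.2,0,-0.17,0,0,0,0],
  [0.3,0,-0.2,0,0,0,0],
  [0.3,0,-0.2,0,0,0,0],
])

```text
time_s: 21.63
position: [0.4848, -0.0803, 0.2035]
tcp_rot: [[-0.982, -0.191, -0.001], [-0.191, 0.982, -0.0], [0.002, -0.0, -1.0]]
force: [-0.3, -0.3, -0.5]
opening: 0.437
grasp_force: 0.0
```

Run:
```python
from h import *
np.set_printoptions(precision=4,suppress=True)
st();c=shot('top','t6');d=shot('side','s6');w=shot('wrist')
for n,k in (('top',c),('side',d),('wrist',w)):
  for x in nets.find_in(n,'holder')[:1]:
    X=atz(k,x['location'],.04);D=X-[SX,SY,0];print(n,x,X,'stand',Ro.from_euler('z',-SW).apply(D))
h=.0165
for a in (1.83,):
  L=S2W([[.05-.104*np.cos(a)-.0065*np.sin(a)*0,y,h+.05+.104*np.sin(a)] for y in (.067,-.067)],SX,SY,SW)
  print('lid front edge world',L,proj(c,L),proj(d,L))
print(nets.find_in('top','lid')[:1],nets.find_in('side','lid')[:1])
cv2.imwrite('pics/m3.png',cv2.resize(np.hstack([c['image'][120:280,280:440],d['image'][150:310,270:430]]),None,fx=2.5,fy=2.5,interpolation=2))
```

```text
t 21.6333 p [ 0.4848 -0.0803  0.2035] F [-0.25 -0.35 -0.51] op 0.437 g 0.0
top {'location': [359.1, 234.7], 'conf': 0.68} [ 0.5816 -0.0484  0.04  ] stand [0.0023 0.0149 0.04  ]
side {'location': [353.3, 270.7], 'conf': 0.53} [ 0.573  -0.0681  0.04  ] stand [-0.01   -0.0027  0.04  ]
wrist {'location': [311.9, 298.6], 'conf': 0.84} [ 0.576  -0.0624  0.04  ] stand [-0.0059  0.0023  0.04  ]
lid front edge world [[ 0.6446  0.0169  0.167 ]
 [ 0.6703 -0.1146  0.167 ]] [[322.5279 182.5805]
 [406.0883 167.3582]] [[339.1186 186.9339]
 [404.771  205.3256]]
[{'location': [364.3, 185.9], 'conf': 0.57}] [{'location': [373.0, 233.1], 'conf': 0.82}]
```

View pics/m3.png

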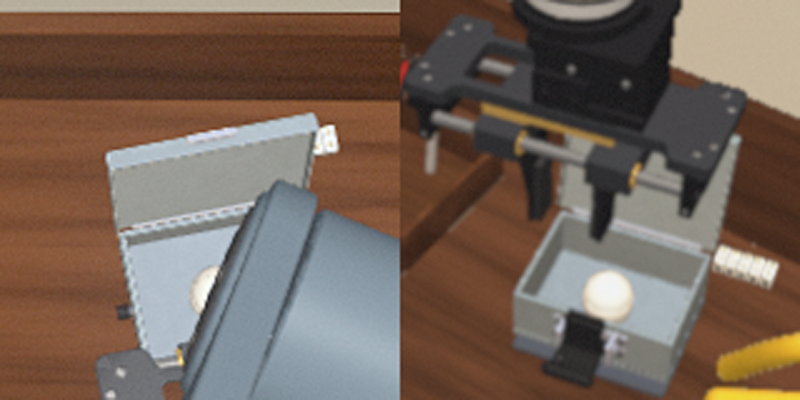

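The holder is inside and released, and the lid is open. Now I plan the lid-closing arc and check the clearance to the back wall.

```bash
cat > arc.py <<'E'
from h import *
h=.0165;TO=.009
def tip(a,r,hw=.0095):
    return np.array([.05-r*np.cos(a)+.0065*np.sin(a)+hw, h+.05+r*np.sin(a)+.0065*np.cos(a)])
def tcp(a,r): x,z=tip(a,r); return S2W([x,0,z-TO],SX,SY,SW)[0],x,z-TO
E
python3 - <<'E'
from arc import *
np.set_printoptions(precision=4,suppress=True)
c=shot('top');d=shot('side')
print('board base (top)',[atz(c,[280+u/2.5,120+v/2.5],z) for u,v,z in ((20,99,0),(390,99,0),(200,35,.05),(200,35,.1),(200,12,.05),(200,12,.1),(200,12,.2))])
im=cv2.cvtColor(d['image'],cv2.COLOR_BGR2HSV)
for col in (430,450):
    e=[ray(d,[col,r]) for r in range(150,260,10)]
    print(col,[(150+10*i,im[150+10*i,col].tolist(),np.round(e_[0]+e_[1]*(.745-e_[0][0])/e_[1][0],3).tolist()) for i,e_ in enumerate(e)])
for a in np.radians([105,95,90,80,70,60,50,40,30,20,15,10,7,5,3,1,0]):
    r=.085+.010*(1-a/1.83);print(round(np.degrees(a)),tcp(a,r)[1:])
go(S2W([.112,0,.205],SX,SY,SW)[0],down(SW))
E
```

```text
board base (top) [array([0.7335, 0.0864, 0.    ]), array([ 0.7355, -0.1992,  0.    ]), array([ 0.7676, -0.0496,  0.05  ]), array([ 0.7492, -0.0464,  0.1   ]), array([ 0.7853, -0.0496,  0.05  ]), array([ 0.766 , -0.0464,  0.1   ]), array([ 0.7273, -0.0399,  0.2   ])]
430 [(150, [18, 53, 199], [0.745, -0.117, 0.252]), (160, [18, 51, 199], [0.745, -0.121, 0.23]), (170, [18, 52, 198], [0.745, -0.124, 0.208]), (180, [18, 50, 199], [0.745, -0.128, 0.186]), (190, [18, 53, 198], [0.745, -0.133, 0.162]), (200, [10, 145, 93], [0.745, -0.137, 0.138]), (210, [9, 142, 86], [0.745, -0.141, 0.113]), (220, [10, 152, 79], [0.745, -0.146, 0.088]), (230, [12, 164, 81], [0.745, -0.15, 0.061]), (240, [10, 157, 70], [0.745, -0.155, 0.034]), (250, [12, 163, 72], [0.745, -0.161, 0.005])]
450 [(150, [17, 51, 199], [0.745, -0.154, 0.267]), (160, [18, 52, 198], [0.745, -0.158, 0.247]), (170, [19, 49, 198], [0.745, -0.163, 0.225]), (180, [19, 51, 200], [0.745, -0.167, 0.204]), (190, [18, 53, 199], [0.745, -0.172, 0.181]), (200, [18, 50, 197], [0.745, -0.176, 0.158]), (210, [10, 146, 94], [0.745, -0.181, 0.134])
[... 819 characters left out ...]
loat64(-0.025755238514147342), np.float64(0.0954475246555086))
15 (np.float64(-0.02919877839291879), np.float64(0.08799606121267525))
10 (np.float64(-0.031988780879181), np.float64(0.08023221347838168))
7 (np.float64(-0.0333370976723223), np.float64(0.07544777613867867))
5 (np.float64(-0.03409693269379016), np.float64(0.07221349949553733))
3 (np.float64(-0.03474389465349676), np.float64(0.06894803347876115))
1 (np.float64(-0.03527673174064348), np.float64(0.06565532413850261))
0 (np.float64(-0.0355), np.float64(0.06400000000000002))
t 22.1333 p [ 0.4898 -0.0804  0.2002] F [-0.29  0.33 -0.87] op 0.03 g 0.0
shift [-0.6865 -0.0041 -0.0166] turn [ 0.0002 -0.0003  0.0002] dist 0.20601826867475637
```

Call:
move_arm([
  [-0.08,0,-0.015,0,0,0,0],
  [-0.18,0,-0.015,0,0,0,0],
  [-0.28,0,-0.015,0,0,0,0],
  [-0.38,0,-0.015,0,0,0,0],
  [-0.48,0,-0.015,0,0,0,0],
  [-0.57,0,-0.015,0,0,0,0],
  [-0.62,0,-0.015,0,0,0,0],
  [-0.65,0,-0.015,0,0,0,0],
  [-0.65,0,-0.015,0,0,0,0],
])

```text
time_s: 22.88
position: [0.6823, -0.0427, 0.2043]
tcp_rot: [[-0.981, -0.193, 0.0], [-0.193, 0.981, 0.0], [-0.0, 0.0, -1.0]]
force: [0.1, 0.1, 0.3]
opening: 0.004
grasp_force: 0.0
```

Run:
```python
from arc import *
go(S2W([.101,0,.139],SX,SY,SW)[0],down(SW))
```

```text
t 22.8833 p [ 0.6823 -0.0427  0.2043] F [0.05 0.07 0.31] op 0.004 g 0.0
shift [ 0.004  -0.0042  0.2178] turn [0.     0.0001 0.0004] dist 0.0653552166979906
```

Call:
move_arm([
  [0,-0.004,0.03,0,0,0,0],
  [0,-0.004,0.06,0,0,0,0],
  [0,-0.004,0.09,0,0,0,0],
  [0,-0.004,0.11,0,0,0,0],
  [0,-0.004,0.12,0,0,0,0],
])

```text
time_s: 23.3
position: [0.6794, -0.0444, 0.1675]
tcp_rot: [[-0.982, -0.191, -0.003], [-0.191, 0.982, 0.001], [0.003, 0.001, -1.0]]
force: [-0.8, -0.3, -0.7]
opening: 0.006
grasp_force: 0.0
```

Call:
move_arm([
  [0,0,0.02,0,0,0,0],
  [0,0,0.04,0,0,0,0],
  [0,0,0.06,0,0,0,0],
  [0,0,0.08,0,0,0,0],
  [0,0,0.096,0,0,0,0],
  [0,0,0.096,0,0,0,0],
])

```text
time_s: 23.8
position: [0.6802, -0.0442, 0.1391]
tcp_rot: [[-0.981, -0.192, -0.002], [-0.192, 0.981, 0.001], [0.002, 0.001, -1.0]]
force: [0.1, 0.2, 0.1]
opening: 0.008
grasp_force: 0.0
```

Call:
move_arm([
  [0.02,0,0,0,0,0,0],
  [0.04,0,-0.003,0,0,0,0],
  [0.065,0,-0.007,0,0,0,0],
  [0.09,0,-0.012,0,0,0,0],
  [0.113,0,-0.016,0,0,0,0],
  [0.138,0,-0.018,0,0,0,0],
  [0.163,0,-0.019,0,0,0,0],
  [0.163,0,-0.019,0,0,0,0],
])

```text
time_s: 24.47
position: [0.6312, -0.054, 0.1465]
tcp_rot: [[-0.982, -0.191, -0.002], [-0.191, 0.982, 0.0], [0.002, 0.0, -1.0]]
force: [0.8, -0.7, 0.3]
opening: 0.005
grasp_force: 0.4
```

Run:
```python
from arc import *
go(S2W([.0507,0,.1447],SX,SY,SW)[0],down(SW))
c=shot('top','t7');d=shot('side','s7')
print(nets.find_in('top','lid')[:1],nets.find_in('side','lid')[:1])
```

```text
t 24.4667 p [ 0.6312 -0.054   0.1465] F [ 0.78 -0.74  0.33] op 0.005 g 0.41
shift [-0.0027  0.0002  0.006 ] turn [ 0.0001 -0.0005 -0.0001] dist 0.001958849435976437
[] [{'location': [362.0, 226.4], 'conf': 0.57}]
```

Call:
move_arm([
  [0.026,0,0.006,0,0,0,0],
  [0.051,0,0.012,0,0,0,0],
  [0.076,0,0.018,0,0,0,0],
  [0.101,0,0.027,0,0,0,0],
  [0.124,0,0.038,0,0,0,0],
  [0.147,0,0.05,0,0,0,0],
  [0.169,0,0.066,0,0,0,0],
  [0.189,0,0.083,0,0,0,0],
  [0.189,0,0.083,0,0,0,0],
])

```text
time_s: 25.42
position: [0.5749, -0.0646, 0.1201]
tcp_rot: [[-0.982, -0.191, -0.004], [-0.191, 0.982, 0.001], [0.004, 0.002, -1.0]]
force: [0.2, -0.1, 0.5]
opening: 0.004
grasp_force: 0.5
```

Run:
```python
from arc import *
go(S2W([-.006,0,.121],SX,SY,SW)[0],down(SW))
c=shot('top','t8');print(nets.find_in('top','lid')[:1],nets.find_in('top','case_mark')[:1])
```

```text
t 25.4167 p [ 0.5749 -0.0646  0.1201] F [ 0.25 -0.11  0.51] op 0.004 g 0.55
shift [-0.0046 -0.0012 -0.0032] turn [ 0.0005 -0.0012 -0.    ] dist 0.0017035965209253017
[{'location': [350.2, 219.9], 'conf': 0.49}] []
```

Call:
move_arm([
  [0.016,0.001,0.018,0,0,0,0],
  [0.033,0.001,0.038,0,0,0,0],
  [0.047,0.001,0.06,0,0,0,0],
  [0.062,0.001,0.083,0,0,0,0],
  [0.073,0.001,0.107,0,0,0,0],
  [0.073,0.001,0.107,0,0,0,0],
])

```text
time_s: 26.07
position: [0.5536, -0.0682, 0.0874]
tcp_rot: [[-0.982, -0.191, -0.004], [-0.191, 0.982, 0.001], [0.004, 0.002, -1.0]]
force: [0.2, -0.3, 1.2]
opening: 0.003
grasp_force: 0.7
```

Run:
```python
from arc import *
go(S2W([-.034,0,.0722],SX,SY,SW)[0],down(SW))
```

```text
t 26.0667 p [ 0.5536 -0.0682  0.0874] F [ 0.16 -0.29  1.22] op 0.003 g 0.68
shift [ 0.0165 -0.003   0.0506] turn [ 0.0007 -0.0013 -0.    ] dist 0.016000401880139146
```

Contact is good at 1.2 N. Now I press down in small steps.

Call:
move_arm([
  [0.008,-0.001,0.012,0,0,0,0],
  [0.014,-0.001,0.024,0,0,0,0],
  [0.016,-0.001,0.03,0,0,0,0],
  [0.016,-0.001,0.03,0,0,0,0],
])

```text
time_s: 26.4
position: [0.5509, -0.0697, 0.0799]
tcp_rot: [[-0.981, -0.192, -0.001], [-0.192, 0.981, 0.0], [0.001, 0.0, -1.0]]
force: [0.2, -0.1, 1.2]
opening: 0.003
grasp_force: 0.7
```

Call:
move_arm([
  [0,0,0.006,0,0,0,0],
  [0,0,0.012,0,0,0,0],
  [0,0,0.012,0,0,0,0],
])

```text
time_s: 26.65
position: [0.5507, -0.0698, 0.0764]
tcp_rot: [[-0.981, -0.192, -0.001], [-0.192, 0.981, -0.0], [0.001, 0.0, -1.0]]
force: [-0.2, 1.0, 1.8]
opening: 0.003
grasp_force: 0.8
```

Call:
move_arm([
  [0,0,0.005,0,0,0,0],
  [0,0,0.01,0,0,0,0],
  [0,0,0.01,0,0,0,0],
])

```text
time_s: 26.9
position: [0.5505, -0.0698, 0.0736]
tcp_rot: [[-0.981, -0.192, -0.001], [-0.192, 0.981, -0.0], [0.001, 0.0, -1.0]]
force: [-2.0, -1.1, 3.9]
opening: 0.006
grasp_force: 1.7
```

Call:
move_arm([
  [0,0,0.004,0,0,0,0],
  [0,0,0.007,0,0,0,0],
  [0,0,0.007,0,0,0,0],
])

```text
time_s: 27.15
position: [0.5504, -0.0698, 0.0716]
tcp_rot: [[-0.981, -0.192, -0.002], [-0.192, 0.981, -0.0], [0.002, 0.0, -1.0]]
force: [-2.9, -1.2, 5.8]
opening: 0.008
grasp_force: 2.4
```

Call:
move_arm([
  [0,0,0.004,0,0,0,0],
  [0,0,0.007,0,0,0,0],
  [0,0,0.007,0,0,0,0],
])

```text
time_s: 27.4
position: [0.5502, -0.0698, 0.0697]
tcp_rot: [[-0.981, -0.192, -0.002], [-0.192, 0.981, -0.0], [0.002, 0.0, -1.0]]
force: [-2.9, -1.3, 7.6]
opening: 0.006
grasp_force: 3.1
```

Call:
move_arm([
  [0,0,0.003,0,0,0,0],
  [0,0,0.005,0,0,0,0],
  [0,0,0.005,0,0,0,0],
])

```text
time_s: 27.65
position: [0.5504, -0.0698, 0.0681]
tcp_rot: [[-0.981, -0.192, -0.001], [-0.192, 0.981, 0.0], [0.001, 0.0, -1.0]]
force: [-2.9, 0.1, 4.9]
opening: 0.004
grasp_force: 2.2
```

Call:
move_arm([
  [0,0,0.003,0,0,0,0],
  [0,0,0.004,0,0,0,0],
  [0,0,0.004,0,0,0,0],
])

```text
time_s: 27.9
position: [0.5512, -0.0696, 0.0665]
tcp_rot: [[-0.981, -0.191, -0.0], [-0.191, 0.981, 0.0], [0.0, 0.0, -1.0]]
force: [-2.3, -0.5, 1.9]
opening: 0.008
grasp_force: 1.4
```

Call:
move_arm([
  [0,0,0.003,0,0,0,0],
  [0,0,0.004,0,0,0,0],
  [0,0,0.004,0,0,0,0],
])

```text
time_s: 28.15
position: [0.5511, -0.0697, 0.0653]
tcp_rot: [[-0.981, -0.192, -0.0], [-0.192, 0.981, 0.0], [0.0, 0.0, -1.0]]
force: [-1.5, -0.8, 2.6]
opening: 0.005
grasp_force: 1.3
```

Call:
move_arm([
  [0,0,0.003,0,0,0,0],
  [0,0,0.004,0,0,0,0],
  [0,0,0.004,0,0,0,0],
])

```text
time_s: 28.4
position: [0.5518, -0.0698, 0.0641]
tcp_rot: [[-0.982, -0.191, 0.001], [-0.191, 0.982, -0.0], [-0.001, -0.0, -1.0]]
force: [-0.3, 0.2, -0.3]
opening: 0.002
grasp_force: 0.0
```

Call:
move_arm([
  [0,0,0.002,0,0,0,0],
  [0,0,0.003,0,0,0,0],
  [0,0,0.003,0,0,0,0],
])

```text
time_s: 28.65
position: [0.5518, -0.0698, 0.0636]
tcp_rot: [[-0.981, -0.191, 0.001], [-0.191, 0.981, -0.0], [-0.001, -0.0, -1.0]]
force: [0.8, 0.3, 1.5]
opening: 0.004
grasp_force: 0.9
```

The force fell to zero at .064, so the latch snapped through. I back off and check.

Call:
move_arm([
  [0,0,-0.02,0,0,0,0],
  [0,0,-0.06,0,0,0,0],
  [0,0,-0.15,0,0,0,0],
  [0,0,-0.25,0,0,0,0],
  [0,0,-0.37,0,0,0,0],
  [0.15,0,-0.5,0,0,0,0],
  [0.3,0,-0.6,0,0,0,0],
  [0.3,0,-0.6,0,0,0,0],
  [0.3,0,-0.6,0,0,0,0],
  [0.3,0,-0.6,0,0,0,0],
])

```text
time_s: 29.48
position: [0.4626, -0.0873, 0.2449]
tcp_rot: [[-0.982, -0.19, 0.003], [-0.19, 0.982, -0.001], [-0.003, -0.002, -1.0]]
force: [0.9, 0.1, -0.0]
opening: 0.004
grasp_force: 0.0
```

Run:
```python
from h import *
s=st();t=shot('top','t9')['image'];d=shot('side','s9')['image']
for n in ('lid','strip','spool','holder'): print(n,[ (k,x['location'],x['conf']) for k in ('top','side') for x in nets.find_in(k,n)[:1]])
# compare with shut (t2) and open (t4) pictures in the strip behind the case where the open lid shows
f=lambda n:cv2.imread(n)[165:205,325:405].astype(float)
print('vs initial',abs(f('pics/top0.png')-t[165:205,325:405]).mean(),'vs open',abs(f('pics/t4.png')-t[165:205,325:405]).mean())
```

```text
t 29.4833 p [ 0.4626 -0.0873  0.2449] F [ 0.88  0.11 -0.05] op 0.004 g 0.0
lid [('top', [361.2, 228.2], 0.71), ('side', [357.6, 261.4], 0.93)]
strip [('top', [398.4, 178.3], 0.62), ('side', [407.6, 259.2], 0.61)]
spool [('side', [373.7, 362.1], 0.67)]
holder []
vs initial 3.4240625 vs open 59.571875
```

The lid is shut and the picture matches the initial one. The strip and spool are where they stood, and the robot is clear.

```bash
python3 -c "
from rig import workorder
print(workorder.hand_in())"
```

```text
the job is handed in; nothing more can be done
None
```

I handed the job in at about 29.5 s: the lampholder is inside the case, the lid stayed shut after the arm backed off, and the spool and strip look unmoved in the camera check; the hand-in returned no verdict.

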